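# Free the second door of a reagent cupboard

## Task

Get the reagent cupboard ready to have both doors opened: swing its right-hand door (right as the robot faces it, the one whose edge laps over the other) wide open, about square to the cupboard, then push the steel thumb tab of the left-hand door's flush bolt, which that uncovers at the top of the left door's edge, all the way down. Leave the right door standing wide open and the left door shut.

Things in the scene. Friction and masses are not known exactly. Their poses are not given: they have to be found in the camera images.
- active_handle (a point): Handle of the right-hand door: upright round steel bar, 11 mm thick, axis 35 mm off the door's face. Point: on that axis, 20 mm below the bar's free upper end, 28 mm below the cupboard's top; brackets join it 28 mm lower. Axes turn with the door: x into its face, y from hinge to free edge, z up. The upright hinge line lies 71 mm along +x and 130 mm along -y.
- active_door (a joint): Angle of the right-hand (active) door, rad: 0 shut, grows as it swings out to the robot, stop at 1.7. Starts shut or slightly ajar; light hinge (0.12 N m), stays where left. 170 mm wide, 36 mm thick; its skin laps 15 mm over the left door and, shut, its top and skin hide the bolt's tab.
- bolt_tab (a point): Press point: top of the flat steel thumb tab (24 x 8 mm) that sticks out 42 mm from the left door's meeting edge into the right door's place. Point: 24 mm out from that edge, 14 mm below the door tops, sinking with the bolt. Axes: x into the cupboard, y to its left, z up. The cupboard's top plate begins 37 mm behind; a keeper on the left door's corner stands 24 mm above the point.
- bolt (a joint): How far the left door's flush bolt is down, m: 0 to 0.003 at the start (bolted), 0.025 fully down at its stop. Slides straight down under about 3 N and stays where left. When up, its rod stands in a keeper and locks the left door.
- passive_door (a joint): Angle of the left-hand (passive) door, rad: 0 shut, grows as it opens towards the robot; hinge 0.3 N m. It has a like handle, 90 mm left of the right door's. The cupboard: a fixed grey steel box, 340 mm wide, 170 deep, 220 high, both doors facing the robot; bottles and jars up to 125 mm high stand round it.

How it is judged:
By the outcome, as a careful person would: the job done as asked, in the order asked, and still so for the second after the job is handed in, with the robot touching nothing.
It also fails if it takes over 38 s, if anything falls off the work surface, if the arm or the gripper's body presses on something with over 40 N, if the wrist force passes 120 N, or if a joint passes its speed limit or range.

## Robot

A 7-joint arm with a two-finger parallel gripper is mounted at the origin on the work surface. World frame = base frame: x ahead of the robot, y to its left, z up, the work surface at z = 0. Lengths are in mm, angles in rad, forces in N, time in s.
With the tool pointing down it reaches from about 350 to 900 mm from the base axis. Payload 19.9 kg.
Tool frame: the origin (TCP) lies at the very end of the fingers, on their centre line; the grasp point (between the pads) lies 19 mm behind it (bot.hold_point_z is the distance from the TCP to the grasp point, in mm); z points along the fingers, y is the line along which they close (so a half turn about z gives the same grasp; the last joint's range is limited). The gripper opens to 85 mm and grips with 20 to 120 N. Pads are 22 mm wide; open, the fingers measure 114 mm over their backs; the gripper's body (76 mm by 85 mm) begins 54 mm behind the grasp point. The pads swing forward as they close: fully open they stand 13 mm farther back than shut.
Start: joints at [-1.149, 0.417, -0.01, 1.614, 0.005, 1.111, -0.053], TCP at [279.581, 558.957, 199.06] pointing down, gripper open.
Joint ranges: [-2.81, 2.81], [-0.39, 2.02], [-1.27, 1.25], [0.06, 2.57], [-1.19, 4.33], [0.19, 2], [-2.82, 2.82]. Speed limits (rad/s): [1.89, 1.89, 2.39, 2.39, 3.01, 3.01, 3.01].

## Interface

Orientations are given as a rotation vector (axis times angle).
In Python, from workcell import bot gives the robot as it stands.
- The arm moves only by the tool apply_moves, never from a script. Its argument "increments" is a list of rows, each a list of 4 numbers: the shift along the world's x, y, z in cm, then the turn about the world's z in rad. A call has 1 to 5 rows; each row is the pose to reach, as a shift and turn from the pose commanded when the call began; what a row does not reach only later rows make up. A row lasts 1/10 s, in which the tool goes at most 50 mm and 8.59 degrees, less where a joint would pass 70% of its speed; a pose out of reach is approached as far as the arm can. A call with a gripper value outside its range is refused whole. "hand" is the opening, from 0 (shut) to 1 (fully open), set as the call begins (left out, the last holds). The fingers move at their own pace and stop on an object; "grip_force" is the grip in N (left out, the last holds). Time passes only in rows, so rows that repeat a pose let the fingers close. It gives the time, the measured TCP pose, the force, the opening and the grip force at its end, in the units of the state.
- bot.sense(): the state, without advancing time (a new reading comes with each control period).
- bot.capture(name): name is "scene" or "side" or "wrist"; returns a dict with "color" (480x640x3 uint8, red, green, blue), "fovy" (degrees; the focal length in pixels is half the picture's height over the tangent of half this angle, whatever the lens; pixels are square), "cx", "cy" (the principal point, pixels), "camera_from_world" (4x4, takes a point from world to camera coordinates). Camera axes: x right, y down, z forward; pixel columns grow to the right and rows downward; lengths in mm; the calibration is good to about 2 mm. The wrist camera is an equidistant fisheye: a pixel r from the principal point sees the ray r / f radians off the axis. A picture is of the moment at which its call begins. There is no depth.
- bot.finish_job(): hands the job in; it is judged then, once.
The state is a dict: "time": time; "q": joint angles; "qd": joint speeds; "joint_efforts": joint torques, N m; "eef_pos": TCP position; "ee_rot": TCP orientation; "ft_force": force on the tool from outside, world axes, zero at the start; "ft_torque": the same for the moment, N m; "width": finger opening in mm; "gripper_force": force on a finger pad.
Only numpy, scipy, OpenCV 4.12 (cv2) and the standard library are available. Lean on these libraries where they do the work, as an engineer would, in place of code of your own. Each camera call takes 0.05 s, during which the arm holds its last target. There are 200 camera calls.

## Working session

There is one attempt and no reset: what is moved stays moved. The work goes in short steps, Python scripts to look and compute and a tool call to move; the robot and the scene stay as the last step left them, time stands still between calls to the robot, and variables do not carry over. Pictures are saved under pics/ and viewed, at most 10 in all, crops included, and the job is handed in when it is done.

Besides the shell and the picture viewer there is one more tool, called as name(argument=value, ...) on one line, values as JSON. apply_moves: Moves the arm, as the interface text tells. Its arguments: {"type":"object","properties":{"increments":{"type":"array"},"hand":{"type":"number"},"grip_force":{"type":"number"}},"required":["increments"]}

```bash
mkdir -p pics
cat > h.py <<'E'
import numpy as np,cv2
from workcell import bot
def cap(n,save=None):
    c=bot.capture(n)
    if save: cv2.imwrite('pics/'+save,c['color'][:,:,::-1])
    return c
def ray(c,u,v):
    f=240/np.tan(np.radians(c['fovy']/2)); T=np.array(c['camera_from_world']);R=T[:3,:3]
    d=R.T@np.array([(u-c['cx'])/f,(v-c['cy'])/f,1]); return -R.T@T[:3,3],d/np.linalg.norm(d)
def onz(c,u,v,z):
    o,d=ray(c,u,v); return o+d*(z-o[2])/d[2]
def tri(rs):
    A=sum(np.eye(3)-np.outer(d,d) for o,d in rs);b=sum((np.eye(3)-np.outer(d,d))@o for o,d in rs);return np.linalg.solve(A,b)
def proj(c,p):
    f=240/np.tan(np.radians(c['fovy']/2)); q=np.array(c['camera_from_world'])@np.r_[p,1]
    return f*q[0]/q[2]+c['cx'],f*q[1]/q[2]+c['cy']
E
python3 - <<'E'
from h import *
a=cap('scene','s1.png');b=cap('side','d1.png')
for c in(a,b):print(c['fovy'],ray(c,320,240))
s=bot.sense();print(s['time'],s['ee_rot'],s['width'])
E
```

```text
54.50326806006227 (array([810.09945837, -17.12742456, 846.46879367]), array([-0.26861089,  0.07168405, -0.96057774]))
56.265094660452384 (array([407.12421296, -98.11246688, 852.15861431]), array([ 0.27813854,  0.1618224 , -0.94681173]))
0.1 [-7.22005203e-01 -3.05735549e+00  1.71236857e-03] 85.35439028687111
```

View pics/s1.png

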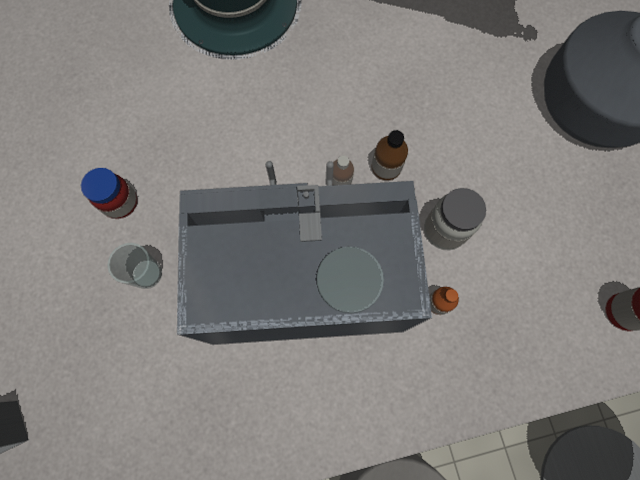

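View pics/d1.png

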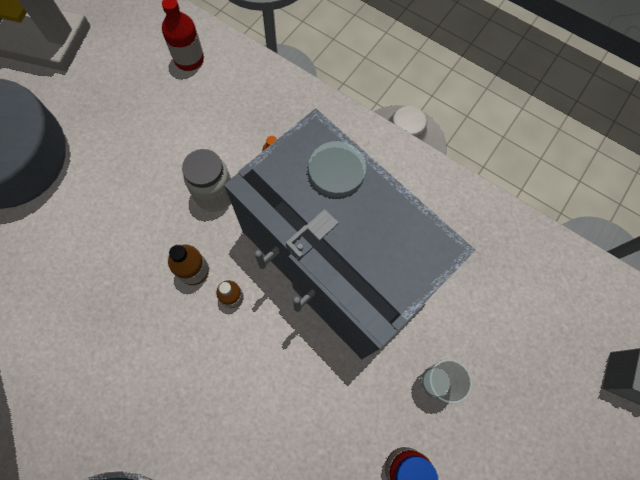

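The scene picture shows the cupboard with its doors facing up the image (towards the robot). The right door's handle tip is near (270,165) and the left's near (330,165), with small bottles at (342,170) and (390,155). In the side view the right handle is near (300,300).

Run:
```python
from h import *
a=cap('scene');b=cap('side')
A=cv2.resize(a['color'][150:240,170:430,::-1],None,fx=3,fy=3,interpolation=2)
B=cv2.resize(b['color'][160:370,220:420,::-1],None,fx=2.8,fy=2.8,interpolation=2)
B=cv2.resize(b['color'][165:365,220:420,::-1],None,fx=1.6,fy=1.6,interpolation=2)
im=np.zeros((270+320,780,3),np.uint8);im[:270,:780]=A;im[270:590,:320]=B
cv2.imwrite('pics/c1.png',im)
for n,c,P in(('s',a,[(181,192),(413,182),(179,332),(429,319),(270,164)]),('d',b,[(227,183),(378,356),(317,110),(474,247)])):
    for p in P: print(n,p,onz(c,*p,220 if p!=(270,164) else 212).round(0))
```

```text
s (181, 192) [ 516. -147.  220.]
s (413, 182) [583. 182. 220.]
s (179, 332) [ 712. -183.  220.]
s (429, 319) [777. 144. 220.]
s (270, 164) [501. -13. 212.]
d (227, 183) [584. 181. 220.]
d (378, 356) [ 503. -151.  220.]
d (317, 110) [775. 145. 220.]
d (474, 247) [ 718. -181.  220.]
```

View pics/c1.png

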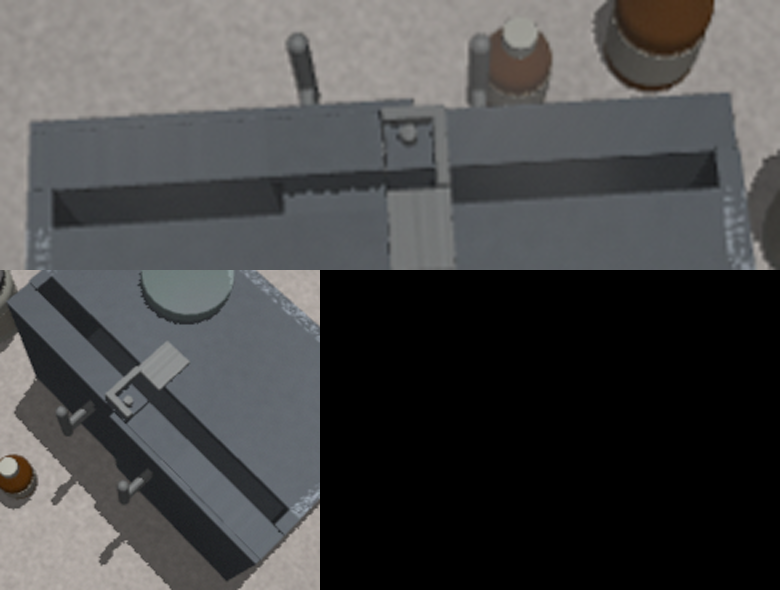

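The crop shows the right handle's tip at scene px (269,163) and side (298,299), and the left's at (330,163) and (260,252). The keeper is near scene (306,194) and the right door looks nearly shut.

Run:
```python
from h import *
a=cap('scene');b=cap('side')
for p,q in(((269,162.7),(298,299)),((330,163.3),(260,252))):
    print(tri([ray(a,*p),ray(b,*q)]).round(1),onz(a,*p,212).round(1),onz(b,*q,212).round(1))
# left cupboard-frame
x=np.array([.98,-.197,0]);y=np.array([.197,.98,0])
C=[583,182,220]
print('frame', [ (np.dot(onz(a,*p,220)-C,x).round(),np.dot(onz(a,*p,220)-C,y).round()) for p in[(181,192),(307.7,183.3),(301,186),(316,186),(298,198),(316,198),(408,201),(412,215)]])
print(bot.sense()['q'])
w=cap('wrist');print(w['fovy'],ray(w,320,240))
```

```text
[502.1 -15.  219.4] [498.2 -14.  212. ] [503.4 -14.9 212. ]
[525.5  71.5 220.8] [521.2  73.7 212. ] [527.3  72.8 212. ]
frame [(np.float64(-0.0), np.float64(-335.0)), (np.float64(-5.0), np.float64(-153.0)), (np.float64(-2.0), np.float64(-163.0)), (np.float64(-1.0), np.float64(-141.0)), (np.float64(17.0), np.float64(-168.0)), (np.float64(18.0), np.float64(-142.0)), (np.float64(29.0), np.float64(-10.0)), (np.float64(50.0), np.float64(-7.0))]
[-1.14851637  0.41759325 -0.01030775  1.61377261  0.00476478  1.11071052
 -0.05301214]
65.70646984690485 (array([205.0813505 , 596.43623751, 374.23106238]), array([ 0.27837038, -0.13458743, -0.95099745]))
```

apply_moves(increments=[[0,0,4.5,-0.14],[1,-2,7,-0.28],[2.5,-6.5,7,-0.42],[4,-11,7,-0.56],[5.5,-15.5,7,-0.7]], hand=1, grip_force=25)

```text
time: 0.85
eef_pos: [334.9, 402.2, 269.1]
ee_rot: [-1.734, -2.62, -0.0]
ft_force: [1.0, 0.3, 0.0]
width: 85.2
gripper_force: 0.0
```

apply_moves(increments=[[1.5,-4,0,-0.14],[3,-8,0,-0.28],[4.5,-12,0,-0.42],[6,-16,0,-0.56],[7.5,-20,0,-0.7]])

```text
time: 1.35
eef_pos: [409.9, 202.3, 269.3]
ee_rot: [-2.527, -1.866, -0.001]
ft_force: [1.2, -0.0, 0.4]
width: 85.4
gripper_force: 0.0
```

apply_moves(increments=[[1.5,-4,0,-0.14],[3,-8,0,-0.28],[4.5,-12,0,-0.42],[6,-16,0,-0.56],[7,-19,0,-0.7]])

```text
time: 1.85
eef_pos: [480.1, 11.4, 269.4]
ee_rot: [3.015, 0.884, 0.001]
ft_force: [-0.4, 0.7, -0.4]
width: 85.4
gripper_force: 0.0
```

apply_moves(increments=[[0.5,-0.7,0,-0.15],[1,-1.4,0,-0.3],[1.5,-2,0,-0.45],[2.1,-2.6,0,-0.6],[2.1,-2.6,0,-0.74]])

```text
time: 2.35
eef_pos: [501.0, -12.8, 269.1]
ee_rot: [3.13, -0.266, 0.0]
ft_force: [0.3, 0.9, 0.1]
width: 85.4
gripper_force: 0.0
```

Run:
```python
from h import *
c=cap('wrist','w1.png');s=bot.sense();print(s['eef_pos'],s['ee_rot'],s['q'])
f=240/np.radians(c['fovy']/2)
print(f)
def pf(p):
    q=np.array(c['camera_from_world'])@np.r_[p,1];r=np.hypot(q[0],q[1]);t=np.arctan2(r,q[2])
    return c['cx']+f*t*q[0]/r,c['cy']+f*t*q[1]/r
f=240/np.tan(np.radians(c['fovy']/2))
print(pf([501,-15,212]),pf([524.5,72.5,212]),pf([501,-15,170]))
```

```text
[500.73101829 -12.46287924 269.0206664 ] [ 3.12897459e+00 -2.79748161e-01 -5.26739485e-05] [-0.6630287   0.14867732  0.69966801  1.84673322 -0.10309263  1.18267503
 -1.67881615]
418.5580846202623
(np.float64(323.0744543259623), np.float64(250.1382152171798)) (np.float64(191.11188865347734), np.float64(238.2207909096778)) (np.float64(322.58125701585794), np.float64(231.88249102400133))
```

View pics/w1.png

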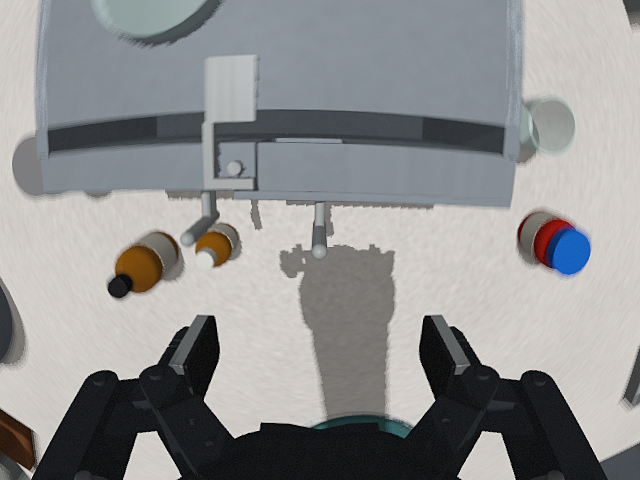

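The wrist picture shows the handle's tip at (320,250), where the estimate puts it within 3 px; the space round it is clear for the fingers. Now I'll descend and grip.

apply_moves(increments=[[0,0,-3,0],[0,0,-6,0],[0,0,-8,0],[0,0,-9,0],[0,0,-9,0]])

```text
time: 2.9
eef_pos: [500.1, -12.0, 178.4]
ee_rot: [3.131, -0.252, -0.002]
ft_force: [-1.1, -0.5, 0.2]
width: 85.5
gripper_force: 0.0
```

apply_moves(increments=[[0,0,0,0],[0,0,0,0],[0,0,0,0],[0,0,0,0],[0,0,0,0]], hand=0, grip_force=25)

```text
time: 3.4
eef_pos: [500.7, -12.0, 179.3]
ee_rot: [-3.131, 0.254, -0.001]
ft_force: [-0.0, 0.7, 0.7]
width: 12.5
gripper_force: 0.1
```

apply_moves(increments=[[0,0,0,0],[0,0,0,0],[0,0,0,0]])

```text
time: 3.7
eef_pos: [500.8, -12.5, 179.3]
ee_rot: [3.131, -0.255, 0.001]
ft_force: [-0.3, -6.0, 4.8]
width: 7.4
gripper_force: 24.7
```

Run:
```python
from h import *
C=np.array([583,182.]);X=np.array([.98,-.197]);Y=np.array([.197,.98])
H=C+36*X-340*Y
p=np.array(bot.sense()['eef_pos'][:2]);r=p-H
print(H,p,r,np.linalg.norm(r),'theta',np.arctan2(r[1],r[0])-np.arctan2(*(-71*X+130*Y)[::-1]))
for t in np.arange(.15,1.66,.15):
    c,s=np.cos(t),np.sin(t);print(round(t,2),((np.array([[c,-s],[s,c]])@r-r)/10).round(2))
```

```text
[ 551.3   -158.292] [500.76238111 -12.53730374] [-50.53761889 145.75469626] 154.2675675690761 theta 0.03225029801029544
0.15 [-2.12 -0.92]
0.3 [-4.08 -2.14]
0.45 [-5.84 -3.65]
0.6 [-7.35 -5.4 ]
0.75 [-8.58 -7.36]
0.9 [-9.51 -9.47]
1.05 [-10.1  -11.71]
1.2 [-10.36 -14.  ]
1.35 [-10.27 -16.31]
1.5 [ -9.84 -18.59]
1.65 [ -9.08 -20.77]
```

Run:
```python
from h import *
c=cap('wrist');cv2.imwrite('pics/w2.png',c['color'][100:400,100:540,::-1])
H=np.array([552,-154.5]);p=np.array([500.8,-13.]);r=p-H;print(np.linalg.norm(r))
for t in np.arange(.15,1.66,.15):
    a,s=np.cos(t),np.sin(t);print(round(t,2),((np.array([[a,-s],[s,a]])@r-r)/10).round(2))
```

```text
150.47820440183355
0.15 [-2.06 -0.92]
0.3 [-3.95 -2.15]
0.45 [-5.65 -3.64]
0.6 [-7.1  -5.36]
0.75 [-8.27 -7.29]
0.9 [-9.15 -9.36]
1.05 [ -9.7  -11.55]
1.2 [ -9.92 -13.79]
1.35 [ -9.81 -16.05]
1.5 [ -9.36 -18.26]
1.65 [ -8.58 -20.37]
```

View pics/w2.png

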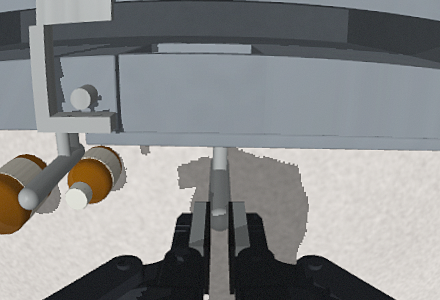

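The bar sits between the pads, at (220,215) in the crop. I'll pull along the arc.

apply_moves(increments=[[-0.7,-0.25,0,0.05],[-1.4,-0.57,0,0.1],[-2.06,-0.92,0,0.15],[-2.7,-1.3,0,0.2],[-3.35,-1.7,0,0.25]])

```text
time: 4.25
eef_pos: [467.3, -28.8, 179.3]
ee_rot: [-3.138, -0.142, -0.001]
ft_force: [1.4, -0.7, 3.8]
width: 7.7
gripper_force: 24.6
```

apply_moves(increments=[[-0.85,-0.65,0,0.07],[-1.65,-1.35,0,0.14],[-2.4,-2.08,0,0.21],[-3.1,-2.85,0,0.28],[-3.75,-3.66,0,0.35]])

```text
time: 4.75
eef_pos: [429.0, -64.7, 179.2]
ee_rot: [-3.063, -0.688, 0.001]
ft_force: [-3.7, 5.2, 8.7]
width: 7.6
gripper_force: 25.4
```

Run:
```python
from h import *
cap('scene','s2.png')
s=bot.sense();print(s['eef_pos'],s['ft_force'],s['width'])
```

```text
[428.03497905 -66.04006235 179.16006123] [-8.59037716  1.81735686 10.47647603] 7.451274830858425
```

View pics/s2.png

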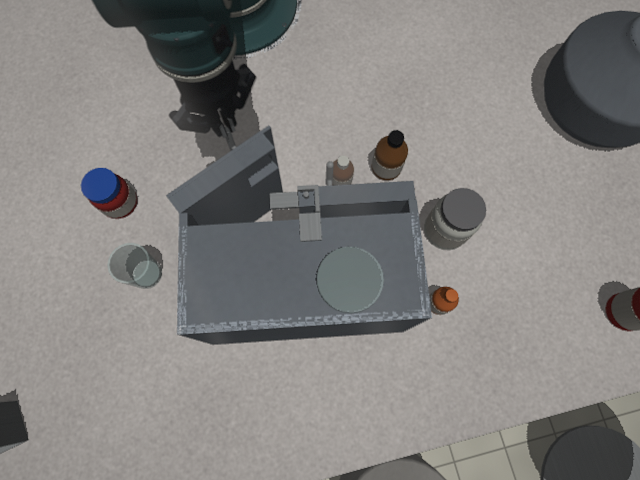

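The scene picture shows the door half open at about 35 degrees, with the tab bared near (285,200). Continuing.

apply_moves(increments=[[-0.6,-0.88,0,0.07],[-1.17,-1.93,0,0.15],[-1.62,-2.88,0,0.22],[-2.05,-4.0,0,0.3],[-2.34,-5.0,0,0.37]])

```text
time: 5.3
eef_pos: [404.7, -115.0, 179.0]
ee_rot: [-2.884, -1.239, 0.003]
ft_force: [-14.3, 4.6, 16.6]
width: 7.7
gripper_force: 26.7
```

apply_moves(increments=[[-0.26,-1.19,0,0.08],[-0.42,-2.23,0,0.15],[-0.48,-3.43,0,0.23],[-0.47,-4.5,0,0.3],[-0.37,-5.69,0,0.38]])

```text
time: 5.8
eef_pos: [400.9, -172.6, 179.0]
ee_rot: [-2.599, -1.76, 0.003]
ft_force: [-14.2, 0.2, 16.7]
width: 8.0
gripper_force: 26.6
```

apply_moves(increments=[[0.18,-1.03,0,0.07],[0.45,-2.21,0,0.15],[0.68,-2.94,0,0.2],[0.68,-2.94,0,0.2]])

```text
time: 6.2
eef_pos: [408.2, -203.3, 179.1]
ee_rot: [-2.414, -2.009, 0.003]
ft_force: [-12.9, -4.7, 14.2]
width: 7.8
gripper_force: 26.1
```

Run:
```python
from h import *
a=cap('scene');b=cap('side')
im=np.zeros((600,800,3),np.uint8)
A=cv2.resize(a['color'][60:240,150:350,::-1],(400,360),interpolation=2)
B=cv2.resize(b['color'][180:400,250:450,::-1],(400,440),interpolation=2)
im[:360,:400]=A;im[:440,400:]=B;cv2.imwrite('pics/c2.png',im)
s=bot.sense();print(s['eef_pos'],s['ft_force'],s['width'],s['q'])
```

```text
[ 408.09742074 -202.81943538  179.12450745] [-13.61129165  -5.01848908  13.42410899] 7.606505382354447 [-0.2398203   0.1598232   0.69823659  2.05596906 -0.12333485  0.96812771
  0.33816912]
```

View pics/c2.png

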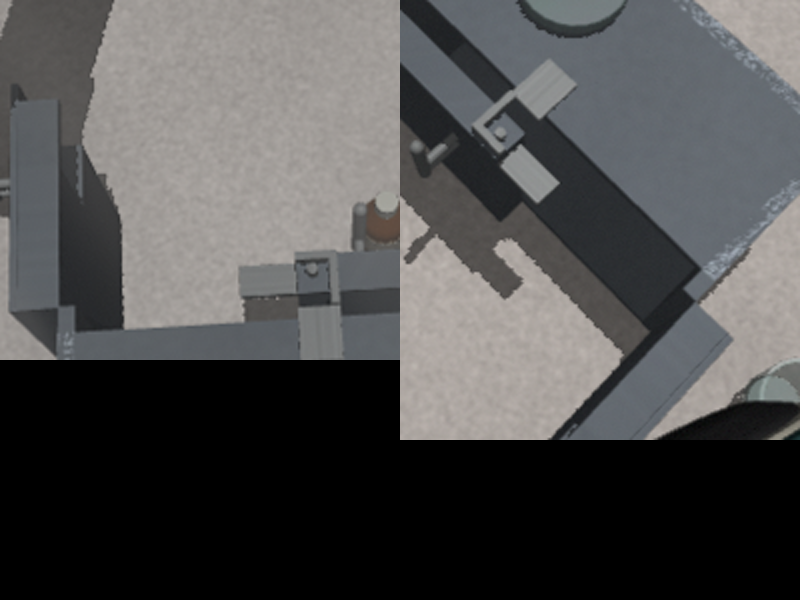

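The door stands square to the cupboard. The tab spans scene px (269–298, 193–208), and in the side view it is centred near (315,266). I'll release, lift, and work out the press point.

apply_moves(increments=[[0,0,0,0],[0,0,0,0],[0,0,0,0],[0,0,0,0],[0,0,0,0]], hand=0.5)

```text
time: 6.8
eef_pos: [409.3, -201.8, 179.0]
ee_rot: [-2.415, -2.009, 0.0]
ft_force: [0.7, -0.0, 0.5]
width: 42.5
gripper_force: 0.0
```

apply_moves(increments=[[0,0,2,0],[0,0,4,0],[0,0,6,0],[0,0,8,0],[0,0,9,0]])

```text
time: 7.3
eef_pos: [409.7, -202.1, 270.4]
ee_rot: [2.414, 2.009, 0.002]
ft_force: [0.5, -0.5, 0.2]
width: 42.4
gripper_force: 0.0
```

Run:
```python
from h import *
a=cap('scene');b=cap('side')
S=[(269.5,193),(298,193),(298,208.5),(269.5,207.5)];D=[(313.5,252.5),(329.5,270),(317.5,281.5),(301,262.5)]
for z in(206,203):
    print([onz(a,*p,z)[:2].round(1) for p in S]);print([onz(b,*p,z)[:2].round(1) for p in D])
print(tri([ray(a,*np.mean(S,0)),ray(b,*np.mean(D,0))]))
C=np.array([583,182.]);X=np.array([.98,-.197]);Y=np.array([.197,.98])
print('nominal', [C+18*X+(-170+o-24)*Y for o in(0,)])
im=np.zeros((360,800,3),np.uint8)
im[:,:400]=cv2.resize(a['color'][60:240,150:350,::-1],(400,360),interpolation=2)
im[:,400:]=cv2.resize(b['color'][220:400,250:450,::-1],(400,360),interpolation=2)
cv2.imwrite('pics/c3.png',im)
s=bot.sense();print(s['eef_pos'],s['ft_force'],s['width'],s['ee_rot'])
```

```text
[array([543. , -23.8]), array([553.2,  16.9]), array([576.8,  11.3]), array([565.2, -28.7])]
[array([575. ,   8.8]), array([566.8, -26.3]), array([542.1, -22. ]), array([551.3,  14.8])]
[array([541.8, -23.8]), array([552.,  17.]), array([575.7,  11.4]), array([564. , -28.8])]
[array([575.8,   9.3]), array([567.6, -26. ]), array([542.7, -21.7]), array([552. ,  15.3])]
[559.06933321  -6.09133679 204.57634153]
nominal [array([562.422, -11.666])]
[ 409.78239543 -201.99847498  269.80794442] [-0.7617173  -0.16904734  0.3411977 ] 42.89029064189719 [2.41400951e+00 2.00876692e+00 2.04151133e-03]
```

View pics/c3.png

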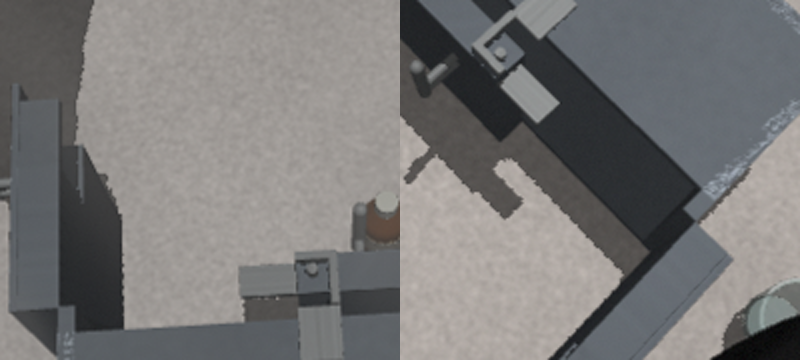

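The door stayed square after release. The press point is at about (558,-9), z ≈ 205. Moving above it with the fingers shut.

apply_moves(increments=[[3,3.9,0,0],[6,7.7,0,0],[9,11.6,0,0],[12,15.5,0,0],[14.8,19.3,0,0]], hand=0)

```text
time: 7.9
eef_pos: [558.0, -6.9, 267.6]
ee_rot: [-2.414, -2.009, 0.002]
ft_force: [0.6, -1.0, 0.4]
width: 0.1
gripper_force: 0.0
```

apply_moves(increments=[[0,0,-2,0],[0,0,-4,0],[0,0,-4,0]])

```text
time: 8.2
eef_pos: [555.7, -8.8, 225.6]
ee_rot: [-2.413, -2.008, 0.007]
ft_force: [0.5, 0.1, 0.9]
width: 0.7
gripper_force: 0.0
```

Run:
```python
from h import *
a=cap('scene');b=cap('side');w=cap('wrist')
im=np.zeros((600,800,3),np.uint8)
im[:240,:266]=cv2.resize(a['color'][120:240,217:350,::-1],(266,240),interpolation=2)
im[240:480,:266]=cv2.resize(b['color'][200:320,250:383,::-1],(266,240),interpolation=2)
im[:400,267:]=cv2.resize(w['color'][:,:,::-1],(533,400))
cv2.imwrite('pics/c4.png',im)
s=bot.sense();print(s['eef_pos'],s['ft_force'],s['width'],s['ee_rot'])
```

```text
[557.3875981   -9.22881568 229.43555714] [ 0.7016487   0.56767681 -0.24137642] -0.13072384747909938 [ 2.41554210e+00  2.00852722e+00 -1.34730891e-05]
```

View pics/c4.png

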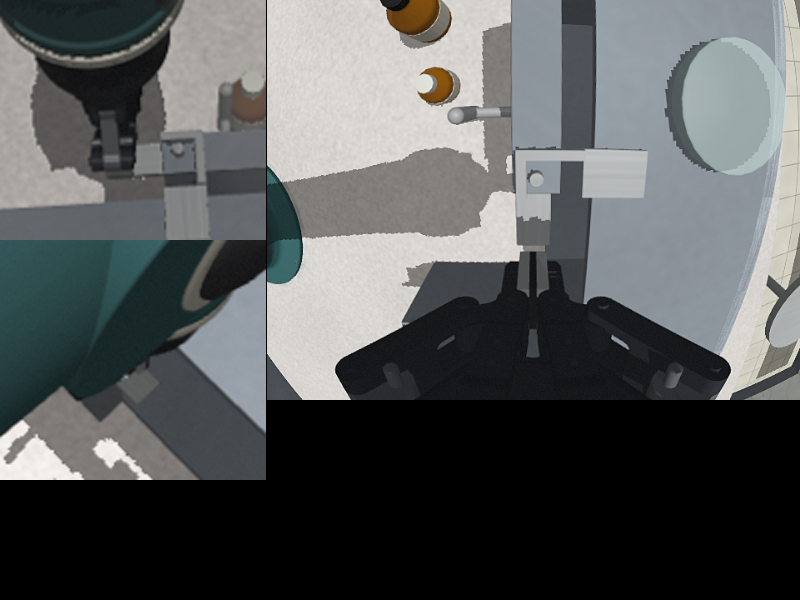

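The wrist view shows the shut fingertips centred over the tab, in line with it at about (533,240), clear of the keeper. I'll press down in steps.

apply_moves(increments=[[0,0,-1.2,0],[0,0,-2,0],[0,0,-2.6,0],[0,0,-3.2,0],[0,0,-3.8,0]])

```text
time: 8.85
eef_pos: [557.3, -9.0, 190.6]
ee_rot: [2.415, 2.009, -0.0]
ft_force: [0.1, 0.8, -0.2]
width: 0.1
gripper_force: 0.0
```

apply_moves(increments=[[0,0,-0.4,0],[0,0,-0.8,0],[0,0,-1.0,0],[0,0,-1.0,0],[0,0,-1.0,0]])

```text
time: 9.35
eef_pos: [557.4, -8.9, 181.2]
ee_rot: [2.415, 2.009, 0.0]
ft_force: [-0.3, 0.8, 0.2]
width: -0.2
gripper_force: 0.0
```

Run:
```python
from h import *
a=cap('scene');w=cap('wrist')
im=np.zeros((520,800,3),np.uint8)
im[:240,:266]=cv2.resize(a['color'][120:240,217:350,::-1],(266,240),interpolation=2)
im[:520,267:]=cv2.resize(w['color'][150:410,180:446,::-1],(533,520))
cv2.imwrite('pics/c5.png',im)
s=bot.sense();print(s['eef_pos'],s['ft_force'])
```

```text
[557.4203911   -8.91946408 181.29358456] [-0.91039191  0.232701   -0.58087213]
```

View pics/c5.png

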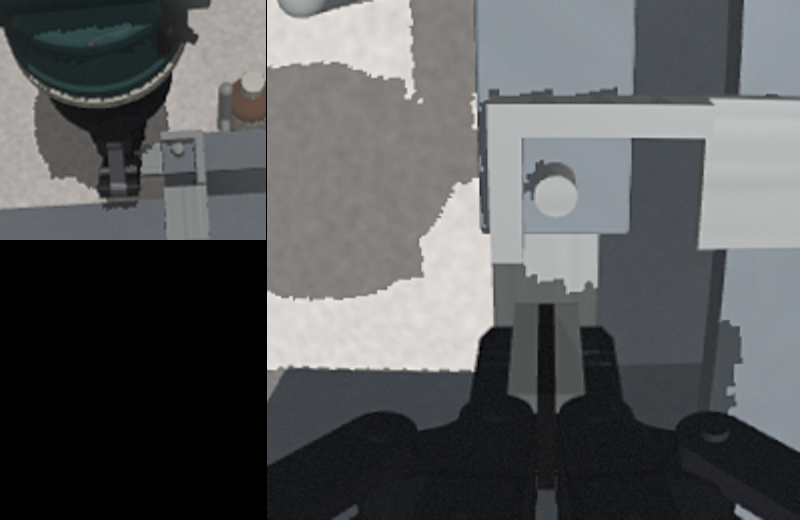

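The fingertips sit on the tab, laterally inside it (crop x 510–580 against the tab's 497–598). Force is low, so I'll go on in small steps until the stop shows.

apply_moves(increments=[[0,0,-0.1,0],[0,0,-0.2,0],[0,0,-0.3,0],[0,0,-0.3,0]])

```text
time: 9.85
eef_pos: [557.2, -8.9, 177.9]
ee_rot: [-2.415, -2.009, 0.0]
ft_force: [0.2, 0.2, 0.8]
width: -0.2
gripper_force: 0.0
```

Run:
```python
from h import *
a=cap('scene')['color'].astype(int).sum(2)//3
c3=cv2.resize(cv2.imread('pics/c3.png')[:,:400],(200,180),interpolation=3).astype(int).sum(2)//3
for col in (291,294,306):
    print(col,'now',a[184:216,col].tolist());print('c3 ',c3[124:156,col-150].tolist())
for r in (196,200): print(r,a[r,265:312].tolist());print(c3[r-60,115:162].tolist())
```

```text
291 now [88, 91, 92, 93, 93, 91, 91, 83, 70, 66, 62, 87, 127, 134, 132, 132, 131, 133, 132, 129, 131, 133, 119, 68, 74, 91, 89, 88, 86, 88, 89, 89]
c3  [156, 159, 162, 163, 162, 161, 160, 148, 123, 117, 116, 118, 119, 118, 119, 118, 119, 121, 120, 117, 118, 121, 106, 65, 66, 81, 81, 79, 78, 80, 80, 81]
294 now [87, 89, 90, 90, 89, 89, 88, 103, 131, 134, 130, 131, 131, 131, 131, 131, 132, 134, 131, 129, 131, 134, 115, 62, 77, 90, 91, 90, 92, 89, 88, 89]
c3  [152, 157, 159, 158, 158, 160, 160, 148, 121, 117, 116, 118, 120, 119, 118, 118, 119, 121, 119, 117, 120, 120, 103, 59, 68, 82, 82, 82, 81, 80, 80, 81]
306 now [167, 146, 129, 131, 123, 90, 70, 103, 135, 131, 132, 134, 120, 64, 76, 98, 107, 105, 106, 106, 109, 102, 73, 55, 58, 57, 57, 55, 68, 107, 134, 132]
c3  [152, 133, 118, 119, 111, 82, 66, 93, 122, 121, 121, 121, 105, 61, 69, 89, 97, 96, 96, 97, 98, 91, 67, 52, 52, 52, 52, 50, 62, 96, 121, 120]
196 [76, 40, 25, 31, 31, 30, 59, 64, 63, 64, 65, 66, 70, 46, 29, 31, 25, 21, 23, 41, 45, 44, 43, 62, 64, 87, 127, 135, 133, 131, 132, 132, 135, 104, 103, 107, 108, 84, 77, 83, 108, 120, 101, 71, 97, 106, 107]
[161, 157, 153, 153, 130, 117, 116, 118, 117, 117, 118, 118, 118, 119, 119, 119, 118, 118, 119, 119, 119, 119, 119, 119, 119, 118, 119, 119, 119, 120, 119, 120, 119, 95, 93, 97, 97, 77, 70, 76, 97, 105, 90, 69, 87, 97, 97]
200 [85, 86, 91, 59, 24, 17, 51, 67, 70, 69, 69, 70, 71, 60, 34, 25, 23, 22, 25, 26, 26, 21, 50, 125, 134, 131, 131, 130, 132, 132, 133, 133, 135, 107, 104, 107, 107, 106, 106, 105, 106, 107, 107, 106, 106, 107, 106]
[149, 152, 155, 156, 123, 117, 119, 117, 118, 117, 118, 118, 118, 118, 118, 118, 118, 118, 118, 118, 119, 119, 118, 117, 118, 119, 119, 119, 119, 119, 120, 121, 120, 96, 93, 97, 98, 96, 96, 96, 97, 97, 96, 97, 96, 96, 97]
```

Run:
```python
from h import *
a=cap('scene');w=cap('wrist')
for z in(160,178,205,230): print(z,np.round([proj(a,[x,y,z]) for x,y in((557,-9),(575,-12),(539,-5),(557,-20),(557,2))],1).tolist())
g=a['color'].astype(int).sum(2)//3
for r in range(186,236,2): print(r,g[r,258:300:2].tolist())
s=bot.sense();print(s['joint_efforts'],s['eef_pos'],s['ft_force'])
f=240/np.radians(w['fovy']/2); f2=240/np.tan(np.radians(w['fovy']/2))
T=np.array(w['camera_from_world'])
for z in(160,178,205,230):
  for x,y in((557,-9),(557,2)):
    q=T@np.r_[x,y,z,1];rr=np.hypot(q[0],q[1]);t=np.arctan2(rr,q[2]);print(z,y,[(round(w['cx']+k*t*q[0]/rr),round(w['cy']+k*t*q[1]/rr)) for k in(f,f2)])
```

```text
160 [[283.7, 210.0], [284.4, 221.0], [283.6, 198.9], [276.8, 211.6], [290.5, 208.4]]
178 [[282.8, 206.0], [283.5, 217.3], [282.7, 194.7], [275.8, 207.6], [289.8, 204.3]]
205 [[281.5, 199.6], [282.2, 211.3], [281.4, 187.9], [274.2, 201.3], [288.8, 197.9]]
230 [[280.1, 193.2], [280.9, 205.3], [280.1, 181.1], [272.6, 195.0], [287.7, 191.4]]
186 [94, 54, 29, 23, 24, 26, 25, 20, 24, 23, 22, 25, 20, 20, 18, 14, 89, 91, 90, 83, 132]
188 [90, 90, 57, 22, 23, 24, 23, 23, 21, 24, 24, 23, 25, 20, 20, 12, 87, 90, 89, 85, 130]
190 [86, 86, 93, 21, 27, 24, 24, 24, 23, 22, 28, 29, 27, 19, 20, 17, 87, 90, 89, 88, 66]
192 [90, 85, 87, 53, 26, 29, 33, 48, 45, 51, 32, 29, 27, 20, 18, 72, 71, 86, 130, 142, 105]
194 [90, 89, 90, 95, 33, 30, 42, 55, 54, 54, 39, 32, 27, 20, 15, 66, 65, 85, 130, 131, 99]
196 [90, 91, 88, 91, 41, 30, 32, 64, 64, 66, 45, 30, 22, 43, 43, 62, 88, 135, 131, 133, 103]
198 [93, 92, 87, 87, 81, 33, 22, 71, 70, 71, 57, 20, 20, 25, 40, 108, 132, 131, 131, 131, 95]
200 [88, 87, 87, 85, 87, 59, 17, 68, 70, 70, 60, 21, 23, 27, 18, 124, 132, 132, 132, 133, 107]
202 [87, 88, 87, 88, 89, 4
[... 1405 characters left out ...]
105, 103, 103, 102, 102, 102, 105]
232 [101, 101, 101, 104, 103, 101, 102, 102, 104, 103, 102, 103, 103, 105, 104, 104, 104, 104, 104, 104, 106]
234 [102, 103, 102, 103, 102, 103, 101, 101, 103, 102, 102, 103, 104, 105, 105, 104, 104, 107, 106, 105, 104]
[-2.34187297e-03 -6.95121861e+01  8.60154033e+00 -4.05643237e+01
  1.62322732e-02 -1.42128483e-03  1.38470219e-03] [557.27583497  -8.94719931 178.04585265] [-0.9726514  -0.11878114 -0.16198401]
160 -9 [(319, 279), (319, 275)]
160 2 [(315, 259), (315, 257)]
178 -9 [(319, 294), (319, 289)]
178 2 [(314, 273), (315, 270)]
205 -9 [(318, 323), (319, 314)]
205 2 [(313, 299), (314, 293)]
230 -9 [(318, 357), (318, 345)]
230 2 [(312, 331), (313, 322)]
```

The images show the fingertips about 25 mm higher than the reported TCP: the wrist row fits z ≈ 205, and the 7.4 mm grip fits the bar's dome. So the tab is not yet touched. I'll keep descending, checking the force.

apply_moves(increments=[[0,0,-0.2,0],[0,0,-0.4,0],[0,0,-0.5,0]])

```text
time: 10.3
eef_pos: [557.2, -8.9, 172.8]
ee_rot: [-2.415, -2.009, 0.0]
ft_force: [-0.7, 0.6, 1.9]
width: -0.1
gripper_force: 1.1
```

apply_moves(increments=[[0,0,-0.2,0],[0,0,-0.4,0],[0,0,-0.5,0]])

```text
time: 10.6
eef_pos: [557.3, -9.0, 167.9]
ee_rot: [-2.415, -2.009, 0.0]
ft_force: [-1.3, 0.3, 2.0]
width: 0.3
gripper_force: 1.1
```

Run:
```python
from h import *
a=cap('scene')['color'].astype(int).sum(2)//3
for col in (291,294,306): print(col,a[184:216,col].tolist())
s=bot.sense();print(s['eef_pos'],s['ft_force'])
```

```text
291 [64, 86, 84, 86, 89, 93, 92, 91, 88, 74, 68, 67, 63, 87, 122, 124, 133, 131, 132, 134, 131, 130, 134, 124, 87, 72, 89, 88, 87, 89, 89, 89]
294 [88, 90, 90, 90, 90, 90, 90, 90, 82, 67, 90, 131, 132, 132, 131, 132, 132, 131, 134, 132, 130, 131, 133, 119, 72, 75, 91, 90, 90, 90, 89, 89]
306 [167, 146, 129, 131, 124, 92, 65, 81, 118, 134, 131, 132, 133, 120, 84, 97, 106, 106, 106, 107, 108, 102, 73, 55, 57, 57, 56, 56, 68, 107, 134, 132]
[557.21422788  -8.95200345 167.79649879] [-0.24409816  0.65932332 -0.98724354]
```

The tab and rod have sunk about 1.2 px (~5 mm), so the bolt is sliding. Continuing to its stop.

apply_moves(increments=[[0,0,-0.2,0],[0,0,-0.4,0],[0,0,-0.6,0],[0,0,-0.8,0]])

```text
time: 11.05
eef_pos: [557.3, -8.9, 159.9]
ee_rot: [2.415, 2.009, -0.0]
ft_force: [-0.3, 0.1, 1.5]
width: -0.2
gripper_force: 1.2
```

apply_moves(increments=[[0,0,-0.2,0],[0,0,-0.4,0],[0,0,-0.6,0],[0,0,-0.7,0]])

```text
time: 11.45
eef_pos: [557.3, -8.9, 152.9]
ee_rot: [2.415, 2.009, -0.0]
ft_force: [0.4, -0.4, 1.4]
width: 0.3
gripper_force: 1.1
```

apply_moves(increments=[[0,0,-0.15,0],[0,0,-0.3,0]])

```text
time: 11.65
eef_pos: [557.3, -9.0, 150.0]
ee_rot: [2.415, 2.009, 0.0]
ft_force: [-0.0, -0.5, 1.8]
width: 0.1
gripper_force: 1.1
```

Run:
```python
from h import *
a=cap('scene')['color'].astype(int).sum(2)//3
for col in (291,294,306): print(col,a[184:220,col].tolist())
s=bot.sense();print(s['eef_pos'],s['ft_force'])
```

```text
291 [22, 22, 24, 24, 21, 18, 32, 47, 53, 72, 84, 83, 79, 73, 64, 65, 65, 90, 121, 118, 134, 132, 134, 134, 131, 130, 134, 126, 95, 71, 89, 90, 89, 88, 88, 92]
294 [23, 22, 19, 32, 65, 89, 92, 89, 88, 88, 87, 87, 85, 73, 90, 124, 119, 126, 133, 131, 131, 130, 134, 133, 130, 130, 133, 122, 79, 72, 90, 89, 87, 88, 87, 92]
306 [168, 142, 124, 134, 124, 91, 64, 81, 110, 107, 106, 107, 105, 105, 105, 106, 106, 107, 106, 106, 110, 102, 72, 56, 56, 58, 56, 55, 67, 107, 134, 132, 132, 133, 132, 132]
[557.26118817  -8.95803698 149.75892975] [ 1.03672571 -0.06837816  0.58658588]
```

apply_moves(increments=[[0,0,-0.1,0],[0,0,-0.2,0],[0,0,-0.2,0]])

```text
time: 12.0
eef_pos: [557.4, -9.0, 148.7]
ee_rot: [-2.415, -2.009, -0.001]
ft_force: [-4.7, -0.4, 14.0]
width: 0.4
gripper_force: 7.0
```

apply_moves(increments=[[0,0,-0.1,0],[0,0,-0.2,0],[0,0,-0.2,0]])

```text
time: 12.3
eef_pos: [557.8, -9.1, 148.4]
ee_rot: [2.415, 2.009, 0.003]
ft_force: [-17.3, 0.1, 42.1]
width: 0.1
gripper_force: 21.2
```

The force climbs to 42 N, all of it through the fingertips, while z stays put: the bolt is at its stop. Lifting straight off and backing away.

apply_moves(increments=[[0,0,1.5,0],[0,0,4,0],[0,0,7,0],[0,0,11,0],[0,0,15,0]])

```text
time: 12.8
eef_pos: [556.9, -9.0, 297.4]
ee_rot: [-2.415, -2.009, 0.001]
ft_force: [0.9, 0.6, 1.4]
width: -0.2
gripper_force: 0.0
```

apply_moves(increments=[[-3,3,0,0],[-6,6,0,0],[-9,9,0,0],[-11,12,0,0],[-11,12,0,0]])

```text
time: 13.3
eef_pos: [445.0, 114.7, 296.2]
ee_rot: [-2.408, -2.015, -0.001]
ft_force: [1.0, -1.0, 0.7]
width: -0.1
gripper_force: 0.0
```

Run:
```python
from h import *
A=cap('scene');a=A['color'].astype(int).sum(2)//3
for col in (275,285,294,306): print(col,a[184:220,col].tolist())
c3=cv2.resize(cv2.imread('pics/c3.png')[:,:400],(200,180),interpolation=3).astype(int).sum(2)//3
n=a[60:240,150:350]
# right door / left door unchanged vs c3?
for r in (140,170,200): print(r,a[r,152:190].tolist(),c3[r-60,2:40].tolist())
for col in(325,340): print(col,a[178:206,col].tolist(),c3[118:146,col-150].tolist())
s=bot.sense();print(s['time'],s['eef_pos'],s['ft_force'])
```

```text
275 [157, 161, 160, 156, 152, 152, 156, 161, 162, 159, 160, 161, 157, 153, 144, 123, 116, 116, 118, 120, 118, 117, 117, 118, 120, 117, 117, 119, 119, 105, 63, 75, 80, 80, 79, 79]
285 [158, 157, 158, 160, 159, 156, 155, 156, 156, 157, 160, 161, 159, 144, 113, 118, 117, 117, 119, 119, 118, 118, 118, 120, 120, 117, 118, 121, 105, 59, 68, 81, 80, 80, 79, 81]
294 [153, 158, 159, 158, 158, 159, 159, 157, 156, 154, 152, 153, 156, 146, 121, 117, 116, 119, 119, 119, 119, 119, 120, 122, 119, 117, 120, 116, 92, 63, 76, 80, 80, 78, 79, 83]
306 [152, 133, 116, 119, 113, 82, 61, 74, 100, 98, 96, 95, 96, 95, 96, 96, 96, 97, 96, 96, 98, 93, 66, 50, 51, 52, 51, 50, 61, 96, 122, 120, 119, 119, 120, 120]
140 [152, 147, 146, 114, 94, 94, 93, 94, 94, 96, 94, 94, 94, 95, 95, 95, 95, 96, 96, 96, 96, 96, 95, 96, 95, 96, 99, 76, 63, 67, 69, 70, 70, 70, 71, 70, 79, 98] [79, 75, 75, 82, 92, 94, 92, 93, 92, 93, 93, 94, 92, 93, 92, 94, 93, 94, 94, 93, 93, 94, 93, 93, 94, 94, 95, 73, 57, 62, 66, 66, 66, 66, 67, 66, 77, 97]
170 [149, 153, 135, 106, 95, 97, 87, 93, 95, 95, 95, 95, 94, 95, 94, 95, 95, 95, 95, 95, 96
[... 410 characters left out ...]
99, 98, 89, 95, 97, 98, 97, 97, 97, 96, 96, 95, 96, 95, 96, 95, 96, 95, 95, 96, 96, 98, 98, 68, 42, 38, 41, 41, 41, 41, 40, 42, 42, 42]
325 [133, 118, 117, 118, 120, 119, 134, 146, 99, 98, 98, 98, 98, 99, 98, 98, 98, 98, 98, 97, 97, 98, 99, 98, 99, 99, 92, 65] [131, 119, 118, 118, 119, 120, 134, 142, 102, 96, 98, 98, 97, 98, 98, 97, 98, 98, 97, 98, 98, 98, 98, 99, 98, 100, 90, 66]
340 [71, 66, 70, 88, 93, 88, 89, 96, 99, 99, 98, 99, 99, 98, 99, 98, 97, 98, 99, 99, 98, 98, 98, 99, 99, 94, 73, 64] [72, 68, 72, 88, 94, 90, 91, 97, 100, 99, 100, 99, 99, 99, 99, 99, 99, 99, 99, 98, 99, 99, 98, 99, 99, 94, 74, 64]
13.35 [446.31581697 112.7596031  296.29584844] [ 0.53609472 -1.11336589  0.01685062]
```

Run:
```python
from h import *
a=cap('scene');d=onz(a,154,200,220)-onz(a,155,140,220);print(d, np.degrees(np.arctan2(d[1],d[0])),'cupboard x axis',np.degrees(np.arctan2(-.197,.98)))
print(bot.finish_job())
```

```text
[ 94.22996704 -15.83249645   0.        ] -9.537736842072313 cupboard x axis -11.366137850844332
the job is handed in; nothing more can be done
None
```

The job is handed in: the right-hand door stands wide open, within about 2° of square, the left door's bolt is pushed down to its stop, the left door is still shut, and the arm is clear of everything after about 13 s.

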